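Put the coffee scoop back on its hook

ROBOT

A 6-joint arm with a two-finger parallel gripper is mounted at the origin on the work surface. World frame = base frame: x ahead of the robot, y to its left, z up, the work surface at z = 0. Lengths are in m, angles in rad, forces in N, time in s.
With the tool pointing down it reaches from about 0.4 to 0.825 m from the base axis. Payload 7 kg.
Tool frame: the origin (TCP) lies at the very end of the fingers, on their centre line; the grasp point (between the pads) lies 19 mm behind it; z points along the fingers, y is the line along which they close (so a half turn about z gives the same grasp; the last joint's range is limited). The gripper opens to 88 mm and grips with 3 to 60 N. Pads are 19 mm wide; open, the fingers measure 130 mm over their backs; the gripper's body (78 mm by 193 mm) begins 47 mm behind the grasp point.
Start: joints at [1.583, 0.359, 0.012, 0, -1.224, -0.288], TCP at [0.184, 0.649, 0.227] pointing down, gripper open.
Joint ranges: [-3.07, 3.07], [-1.43, 2.12], [-1.02, 1.25], [-3.03, 1.67], [-3.05, -0], [-3.03, 3.03]. Speed limits (rad/s): [2.39, 2.39, 3.01, 3.14, 3.14, 3.14].

INTERFACE

Orientations are given as [roll, pitch, yaw] about the fixed x, y, z axes, in that order (R = Rz(yaw) Ry(pitch) Rx(roll)).
In Python, from station import * gives the robot as it stands.
- The arm moves only by the tool servo_tool, never from a script. Its argument "moves" is a list of rows, each an object of numbers: "jaw": the opening, from 0 (shut) to 1 (fully open); "dx", "dy", "dz": the shift along the world's x, y, z in m; "roll": the turn about the world's z in degrees. A call has exactly 10 rows; each row shifts and turns the commanded pose from where the row before left it; what a row does not reach is not made up. A row lasts 1/8 s, in which the tool goes at most 62.5 mm and 10.7 degrees, less where a joint would pass 70% of its speed; a pose out of reach is approached as far as the arm can. A call with a gripper value outside its range is refused whole. The fingers move at their own pace and stop on an object; "newtons" is the grip in N (left out, the last holds). Time passes only in rows, so rows that do not move let the fingers close, or fill a call up. It gives the time, the measured TCP pose, the force, the opening and the grip force at its end, in the units of the state.
- get_state(): the state, without advancing time (a new reading comes with each control period).
- grab_frame(name): name is "scene" or "top"; returns (picture, depth): 480x640x3 uint8, red, green, blue; 480x640 float32, m along the optical axis (not along the pixel's ray), 0 where there is no reading.
- calibration(name): a dict with "intrinsics" (3x3 intrinsics, pixels), "R" (3x3) and "t" (3): a world point X has camera coordinates R X + t. Camera axes: x right, y down, z forward; pixel columns grow to the right and rows downward; lengths in m; the calibration is good to about 2 mm. A picture is of the moment at which its call begins. calibration takes no time and is no camera call.
- job_done(): hands the job in; it is judged then, once.
The state is a dict: "t": time; "q": joint angles; "qd": joint speeds; "joint_efforts": joint torques, N m; "eef_pos": TCP position; "ee_rot": TCP orientation; "force": force on the tool from outside, world axes, zero at the start; "moment": the same for the moment, N m; "width": finger opening in m; "gripper_force": force on a finger pad.
Only numpy, scipy, OpenCV 4.12 (cv2) and the standard library are available. Lean on these libraries where they do the work, as an engineer would, in place of code of your own. Each camera call takes 0.05 s, during which the arm holds its last target. There are 200 camera calls.

TASK

The coffee scoop has been left lying in the open capsule drawer. Take it out and hang it by the ring at the end of its handle on the empty hook of the tool stand, so that it hangs down still and released, seated at the bottom of the hook, and ease the capsule drawer fully shut without slamming it. Leave the brush hanging where it is and do not disturb the knock tube, the two glass cups or the stirrer cup.

Things in the scene. Friction and masses are not known exactly. Their poses are not given: they have to be found in the camera images.
- scoop: Coffee scoop, 171 mm long, 70 g, loose: steel bowl (42 mm across, 25 high, flat base), wooden handle, steel ring (eye) at the end. Origin: centre of the bowl's underside. z: out of the bowl's mouth (up as it lies); x: from bowl to eye, level as it lies. The handle leaves the bowl near its rim and slopes 7 degrees down to the ring, which shares its slope; it lies steady on base and ring.
- scoop_eye (a point): Centre of the hole in the flat steel ring at the end of the scoop's handle (30 mm outside, 20 mm hole, 5 mm thick); at x 135, z 4 mm of the scoop. The hole's axis is the scoop's z tipped 7 degrees towards its x.
- scoop_handle (a point): Middle of the straight wooden handle (15 mm wide, 8 mm thick), 62 mm from the eye towards the bowl, at x 73, z 12 mm of the scoop: a good place to grip, pinching the 15 mm width. The wood runs from 13 to 105 mm from the eye.
- stand: Tool stand, fixed: dark base plate 130 x 200 x 14 mm, a 14 mm post in its middle, a level 12 mm cross bar (170 mm long along y, axis 235 mm above the slab), and 95 mm below it a 10 mm rest bar, 15 mm further to -x, against which hung tools come to rest. Two brass hooks of 8 mm rod stand out from the cross bar to -x (towards the robot), at y -60 and +60 mm. Origin: centre of the base's underside.
- free_hook (a point): The empty hook, at the stand's y -60 mm: point on the axis of its level part, 20 mm out from the cross bar's axis, 235 mm above the slab. The rod runs 30 mm level to -x from the bar's axis (bend 10 mm beyond this point), then rises 27 mm over a further 30 mm (42 degrees). Axes as the stand's. A tool hangs in the level part, its ring's centre about 6 mm lower.
- free_hook_tip (a point): Upturned end of the empty hook (axis of the rod; the round end reaches 4 mm beyond), 40 mm further out and 27 mm higher than free_hook.
- brush_hook (a point): The same point on the left hook (+y), which carries the brush.
- brush: Black cleaning brush, 155 mm below its eye, with a white bristle head, hanging loose from the left hook, to stay there. Origin: centre of its eye; z up along the handle.
- capsule_box: Grey plastic capsule drawer, fixed outer box: 300 mm deep (x), 260 mm wide (y), 78 mm high, black rubber mat on top. Origin: at slab level below the middle of its open front edge; the box reaches from there to its +x, the drawer slides out to its -x (towards the robot).
- drawer (a joint): How far the drawer is open, m: 0 shut, 0.21 at most; slides to the box's -x, stays where left, about 2 to 3 N moves it slowly. White tray: floor 12 mm and walls 56 mm above the slab; behind the front panel a compartment 150 mm deep (x) and 232 mm wide (y), in which the scoop lies across, eye to the left (+y); then capsules up to 40 mm above the slab.
- drawer_lip (a point): Middle of the outer edge of the finger lip on the drawer's front: a ledge 110 mm long (y) and 10 mm high (66 to 76 mm above the slab), standing 14 mm out from the front panel (260 mm wide, top edge 77 mm above the slab). When the drawer is shut this point lies at x -26, z 71 mm of the capsule box.
- knock_tube: Stainless knock tube, 108 mm across, 170 mm high, with a rubber-covered bar inside the mouth; loose. Origin: centre of its underside.
- cup_near: Clear glass cappuccino cup, 84 mm across, 68 mm high, with an ear at its +y reaching 68 mm from the axis; loose. Origin: centre of its underside.
- cup_left: The other glass cup, alike, farther to the left; loose.
- stirrer_cup: Bamboo cup with wooden stirrers, 70 mm across, 145 mm high with the stirrers; loose. Origin: centre of its underside.
Not all that is in view belongs to the job. Leave any blue look-alike of the scoop alone.

How it is judged:
At the end, for the whole second after the job is handed in: Scoop hanging still on the empty hook: eye within 9 mm sideways and 20 mm along the hook of free_hook, 12 mm below to 4 mm above it; handle within 0.45 rad of upright, slower than 0.06 m/s. Drawer within 5 mm of shut. Brush eye within 20 mm of brush_hook (y of scoop_eye in the frame of free_hook between -0.009 and 0.009 m and x of scoop_eye in the frame of free_hook between -0.02 and 0.02 m and z of scoop_eye in the frame of free_hook between -0.012 and 0.004 m and angle between scoop's own x axis and vertical below 0.45 rad and linear speed of scoop below 0.06 m/s and contact force between scoop and stand above 0.1 N and value of joint drawer below 0.005 m and distance between brush and brush_hook below 0.02 m); the robot touches nothing.
It fails at once if the brush is knocked off its hook (distance between brush and brush_hook above 0.035 m).
It fails at once if the knock tube is moved more than 25 mm (distance of knock_tube from where it was at the start of the episode above 0.025 m).
It fails at once if a glass cup is moved more than 25 mm (distance of any of cup_near, cup_left from where it was at the start of the episode above 0.025 m).
It fails at once if the stirrer cup is moved more than 25 mm (distance of stirrer_cup from where it was at the start of the episode above 0.025 m).
It fails at once if the drawer is slammed: still faster than 0.4 m/s within 20 mm of shut (value of joint drawer below 0.02 m and velocity of joint drawer below -0.4 m/s).
It also fails if it takes over 61 s, if anything falls off the work surface, if the arm or the gripper's body presses on something with over 40 N, if the wrist force passes 120 N, or if a joint passes its speed limit or range.

## Working session

There is one attempt and no reset: what is moved stays moved. The work goes in short steps, Python scripts to look and compute and a tool call to move; the robot and the scene stay as the last step left them, time stands still between calls to the robot, and variables do not carry over. Pictures are saved under pics/ and viewed, at most 10 in all, crops included, and the job is handed in when it is done.

Besides the shell and the picture viewer there is one more tool, called after ">>>" by a JSON object that holds its "name" and its "arguments". servo_tool: Moves the arm, as the interface text tells. Its arguments: {"type":"object","properties":{"moves":{"type":"array","items":{"type":"object","properties":{"jaw":{"type":"number"},"dx":{"type":"number"},"dy":{"type":"number"},"dz":{"type":"number"},"roll":{"type":"number"}}}},"newtons":{"type":"number"}},"required":["moves"]}

```bash
mkdir -p pics; cat > h.py <<'E'
from station import *
import numpy as np, cv2
def pt(c,u,v,z=None,d=None):
    K,R,t=[np.array(c[k]) for k in("intrinsics","R","t")]
    r=R.T@np.linalg.solve(K,[u,v,1.]); o=-R.T@t
    return o+r*(d if d is not None else (z-o[2])/r[2])
def cloud(c,D):
    K,R,t=[np.array(c[k]) for k in("intrinsics","R","t")]
    v,u=np.mgrid[:480,:640]; p=np.stack([u,v,np.ones_like(u)],-1)@np.linalg.inv(K).T*D[...,None]
    return (p-t)@R
def shot(n,f):
    I,D=grab_frame(n); cv2.imwrite("pics/"+f+".png",cv2.cvtColor(I,cv2.COLOR_RGB2BGR)); np.savez("pics/"+f+".npz",I=I,D=D); return I,D
E
python3 - <<'E'
from h import *
for n in("scene","top"):
    shot(n,n+"0"); c=calibration(n); print(n,c)
print(get_state())
E
```

```text
scene {'intrinsics': array([[469.59725952,   0.        , 312.25201287],
       [  0.        , 469.59725952, 231.86542968],
       [  0.        ,   0.        ,   1.        ]]), 'R': array([[-0.50464032,  0.86314466, -0.01787289],
       [ 0.54463386,  0.30222253, -0.78232698],
       [-0.66985977, -0.40452792, -0.62261148]]), 't': array([ 0.31240483, -0.07597633,  1.51432846])}
top {'intrinsics': array([[498.66355382,   0.        , 324.4130292 ],
       [  0.        , 498.66355382, 233.80916937],
       [  0.        ,   0.        ,   1.        ]]), 'R': array([[-0.01737107, -0.99977669, -0.01203364],
       [-0.99399865,  0.01856826, -0.10780497],
       [ 0.10800434,  0.01008874, -0.99409923]]), 't': array([-0.07565382,  0.45068015,  1.61509378])}
{'t': 0.1, 'q': array([ 1.58307270e+00,  3.59318530e-01,  1.11663847e-02, -3.40037460e-04,
       -1.22411509e+00, -2.88060736e-01]), 'qd': array([ 0.00085089, -0.00275097,  0.00222446,  0.00116661, -0.00068812,
       -0.00138129]), 'joint_efforts': array([-1.14079296e-03, -5.84164453e+01,  2.93752688e+01,  7.01542765e+00,
        1.02698343e-02, -4.39613257e-05]), 'eef_pos': array([0.18372507, 0.64905666, 0.22571552]), 'ee_rot': array([ 3.14009153e+00, -1.11414170e-04, -2.75900049e-01]), 'force': array([-0.2179445 , -0.2811159 , -0.36582663]), 'moment': array([ 0.04475653, -0.02753598,  0.02694772]), 'gripper_force': 0.0, 'width': 0.08741781005706001}
```

View pics/scene0.png

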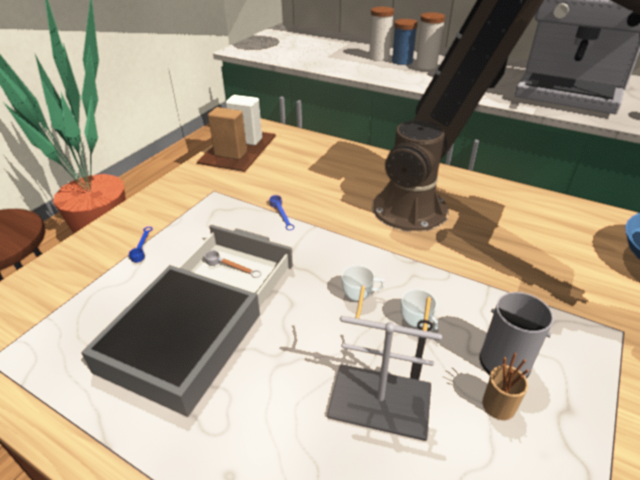

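View pics/top0.png

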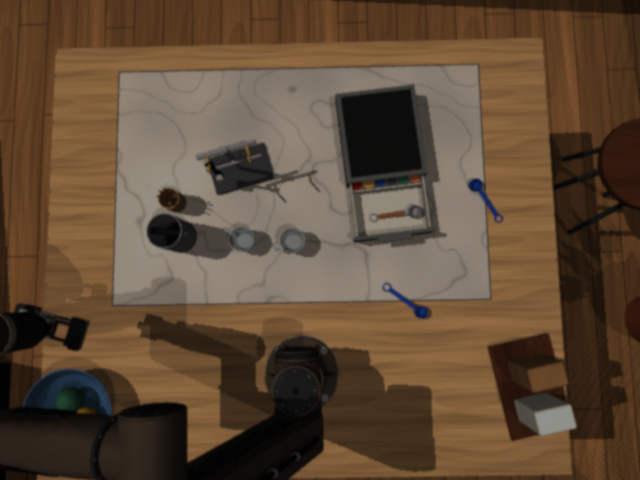

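Scene: the steel and wood scoop lies in the drawer (scene ≈(232,264), top ≈(398,214)). The look-alikes are two blue scoops, at top (485,198) and (408,300), scene (140,245) and (282,212). The stand is at top ≈(240,165), with the brush on its left (+y) hook. I choose the wooden-handled one in the drawer and check it in a close crop.

```bash
python3 - <<'E'
from h import *
T=np.load("pics/top0.npz");S=np.load("pics/scene0.npz")
a=cv2.resize(T["I"][165:250,340:440],(400,340),interpolation=2); b=cv2.resize(T["I"][130:205,185:285],(400,300),interpolation=2)
c=cv2.resize(S["I"][225:295,180:300],(400,233),interpolation=2); d=cv2.resize(S["I"][305:440,320:445],(400,340),interpolation=2)
o=np.zeros((600,800,3),np.uint8); o[:340,:400]=a; o[:300,400:]=b; o[345:345+233,:400]=c; o[300:600,400:]=d[:300]
cv2.imwrite("pics/crop.png",o[...,::-1])
P=cloud(calibration("top"),T["D"])
for u,v in[(150,100),(300,270),(380,130),(395,213),(410,228),(376,217),(415,212),(235,170),(90,150)]: print("top",u,v,P[v,u].round(4))
P=cloud(calibration("scene"),S["D"])
for u,v in[(60,340),(300,350),(180,310),(232,264),(255,273),(211,258),(345,410),(425,420)]: print("scene",u,v,P[v,u].round(4))
E
```

```text
top 150 100 [9.272e-01 5.100e-01 3.000e-04]
top 300 270 [ 3.33e-01 -3.00e-04 -4.40e-03]
top 380 130 [ 0.7784 -0.2705  0.0797]
top 395 213 [ 0.5125 -0.3164  0.033 ]
top 410 228 [ 0.4642 -0.3666  0.015 ]
top 376 217 [ 0.504  -0.2562  0.0077]
top 415 212 [ 0.5185 -0.3865  0.0065]
top 235 170 [0.6716 0.2131 0.0138]
top 90 150 [0.7542 0.7114 0.0019]
scene 60 340 [ 0.9082 -0.5258  0.0034]
scene 300 350 [ 0.65   -0.0147  0.0011]
scene 180 310 [ 0.742  -0.2783  0.0826]
scene 232 264 [ 0.5167 -0.3117  0.0306]
scene 255 273 [ 0.5018 -0.2476  0.0144]
scene 211 258 [ 0.5155 -0.3887  0.018 ]
scene 345 410 [0.74   0.1477 0.0146]
scene 425 420 [0.6821 0.2952 0.0168]
```

View pics/crop.png

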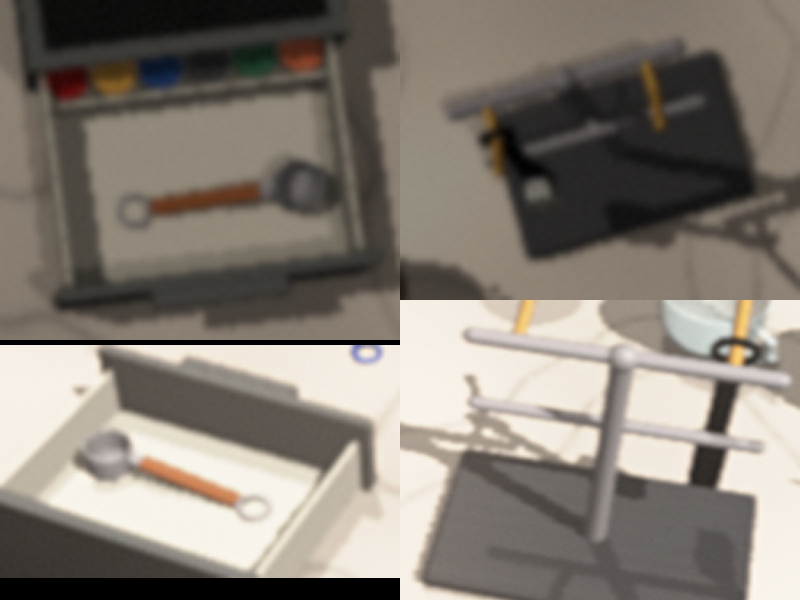

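The crop confirms the choice: the wooden handle has a grey bowl on the right (top ≈(415,212)) and the ring on the left ≈(374,217). The stand's brass hooks show at top ≈(348−) left (208,170) and right, free, (248,152). Next I measure by colour masks.

```bash
cat > m.py <<'E'
from h import *
def m(n,I,roi,lo,hi):
    H=cv2.cvtColor(I,cv2.COLOR_RGB2HSV); M=cv2.inRange(H,lo,hi); Z=np.zeros_like(M); u0,v0,u1,v1=roi; Z[v0:v1,u0:u1]=M[v0:v1,u0:u1]; return Z
E
python3 - <<'E'
from m import *
T=np.load("pics/top0.npz");S=np.load("pics/scene0.npz");ct,cs=calibration("top"),calibration("scene")
# handle
for n,A,c,roi in(("top",T,ct,(360,195,410,225)),("scene",S,cs,(200,250,270,285))):
    M=m(n,A["I"],roi,(3,110,50),(16,255,255)); v,u=np.nonzero(M); P=np.array([pt(c,a,b,z=.028) for a,b in zip(u,v)])
    k=P.mean(0); w,V=np.linalg.eigh(np.cov(P[:,:2].T)); d=V[:,1]*np.sign(V[1,1]); s=(P[:,:2]-k[:2])@d
    print(n,len(u),"centroid",k.round(4),"dir",d.round(3),"yawdeg",np.degrees(np.arctan2(d[1],d[0])).round(1),"len",(s.max()-s.min()).round(3))
for n,c,uv in(("top",ct,(373.8,217.3)),("scene",cs,(255.3,272.7))): print("eye",n,pt(c,*uv,z=.019).round(4))
print("bowl rim top",pt(ct,415.5,211.5,z=.037).round(4),"scene",pt(cs,212,257.5,z=.037).round(4))
# brass hooks
for n,A,c,roi in(("top",T,ct,(190,130,285,205)),("scene",S,cs,(335,275,440,335))):
    M=m(n,A["I"],roi,(14,90,80),(32,255,255)); N,L,st,ce=cv2.connectedComponentsWithStats(M)
    for i in range(1,N):
        if st[i,4]>4: 
            v,u=np.nonzero(L==i); j=v.argmax(); k=v.argmin(); print(n,st[i],ce[i].round(1),"low",u[v==v.max()].mean(),v.max(),"high",u[v==v.min()].mean(),v.min())
# base plate in top
P=cloud(ct,T["D"]); 
H=cv2.cvtColor(T["I"],cv2.COLOR_RGB2HSV); M=((P[...,2]>.008)&(P[...,2]<.022)&(H[...,2]<75)).astype(np.uint8); Z=np.zeros_like(M);Z[135:200,200:280]=M[135:200,200:280]
cn=max(cv2.findContours(Z,0,1)[0],key=cv2.contourArea); q=np.array([pt(ct,*p[0],z=.014)[:2] for p in cn],np.float32); print("base",cv2.minAreaRect(q))
# cross bar by height
for n,A,c in(("top",T,ct),("scene",S,cs)):
    Q=cloud(c,A["D"]); k=(Q[...,2]>.228)&(Q[...,2]<.25)&(Q[...,0]>.55)&(Q[...,0]<.85)&(Q[...,1]>-.0)&(Q[...,1]<.35)
    p=Q[k]; print(n,"bar n",len(p),p.min(0).round(3),p.max(0).round(3)); (vx,vy,x0,y0)=cv2.fitLine(p[:,:2].astype(np.float32),cv2.DIST_HUBER,0,.005,.005).ravel(); print(np.degrees(np.arctan2(vy,vx)),x0,y0)
# box top
k=(P[...,2]>.07)&(P[...,2]<.09)&(P[...,0]>.55)&(P[...,1]<-.1); p=P[k]; print("box",cv2.minAreaRect(p[:,:2].astype(np.float32)),np.median(p[:,2]))
k=(P[...,2]>.06)&(P[...,2]<.09)&(P[...,0]<.48)&(P[...,0]>.38)&(P[...,1]<-.1); p=P[k]; print("front",len(p),cv2.minAreaRect(p[:,:2].astype(np.float32)))
E
```

```text
top 101 centroid [ 0.5093 -0.3054  0.028 ] dir [-0.13   0.992] yawdeg 97.5 len 0.087
scene 112 centroid [ 0.5144 -0.3003  0.028 ] dir [-0.006  1.   ] yawdeg 90.4 len 0.091
eye top [ 0.5016 -0.2479  0.019 ]
eye scene [ 0.5041 -0.2444  0.019 ]
bowl rim top [ 0.5156 -0.3829  0.037 ] scene [ 0.5277 -0.3712  0.037 ]
top [245 145   6  17  43] [247.7 153.1] low 249.5 161 high 246.0 145
top [206 157   3   6  15] [206.9 159.3] low 207.0 162 high 206.5 157
top [207 166   4   8  17] [208.5 169.3] low 209.5 173 high 208.0 166
scene [356 286   9  32 116] [359.9 302.2] low 357.0 317 high 362.5 286
scene [424 297   7  24  96] [427.1 308.3] low 426.0 320 high 428.5 297
scene [422 322   6   9  39] [424.7 326.3] low 425.0 330 high 425.0 322
base ((0.6792804598808289, 0.19347774982452393), (0.13257604837417603, 0.20421595871448517), 16.728124618530273)
top bar n 342 [0.625 0.111 0.228] [0.707 0.284 0.25 ]
-74.079254 0.6724044 0.21181922
scene bar n 963 [0.621 0.112 0.228] [0.708 0.286 0.25 ]
-73.472145 0.6856609 0.18323071
box ((0.7713161110877991, -0.2724963426589966), (0.303550660610199, 0.2608169913291931), 6.0396552085876465) 0.07988130217476015
front 485 ((0.4466521441936493, -0.3068643808364868), (0.05883558839559555, 0.25806301832199097), 0.5091730952262878)
```

```bash
python3 - <<'E'
from h import *
ct,cs=calibration("top"),calibration("scene")
Pm=[np.array(c["intrinsics"])@np.c_[c["R"],c["t"]] for c in(ct,cs)]
for nm,a,b in(("freetip",(249.5,161),(362.5,286.)),("brushtip",(209.5,173),(428.5,297)),("eye",(373.8,217.3),(255.3,272.7)),):
    X=cv2.triangulatePoints(*Pm,np.float64(a),np.float64(b)).ravel(); print(nm,(X[:3]/X[3]).round(4))
print("freetip on z .265 top",pt(ct,249.5,161.5,z=.265).round(4),"scene",pt(cs,362.5,286,z=.265).round(4))
print("freeroot top z.24",pt(ct,246,145,z=.239).round(4),"scene z.235",pt(cs,357,317,z=.239).round(4))
# bar ends from depth
T=np.load("pics/top0.npz");S=np.load("pics/scene0.npz")
for n,A,c in(("t",T,ct),("s",S,cs)):
    Q=cloud(c,A["D"]);k=(Q[...,2]>.225)&(Q[...,2]<.25)&(Q[...,0]>.55)&(Q[...,0]<.75)&(Q[...,1]>0)&(Q[...,1]<.35);p=Q[k]
    th=np.radians(16.4);R=np.array([[np.cos(th),np.sin(th)],[-np.sin(th),np.cos(th)]]);l=(p[:,:2]-[.6793,.1935])@R.T
    print(n,"local y range",np.percentile(l[:,1],[1,99]).round(4),"local x med",np.median(l[np.abs(l[:,0])<.012,0]).round(4))
P=cloud(ct,T["D"])
k=(P[...,2]>.06)&(P[...,2]<.09)&(P[...,0]<.48)&(P[...,0]>.38)&(P[...,1]<-.1)
v,u=np.nonzero(k); p=P[k]
for y in np.arange(-.42,-.16,.03):
    s=p[abs(p[:,1]-y)<.015]; 
    if len(s): print(round(y,2),len(s),s[:,0].min().round(3),s[:,0].max().round(3),np.median(s[:,2]).round(3))
E
```

```text
freetip [0.6359 0.1237 0.2646]
brushtip [0.6031 0.2387 0.2644]
eye [ 0.5017 -0.2475  0.0156]
freetip on z .265 top [0.6343 0.1237 0.265 ] scene [0.6363 0.1238 0.265 ]
freeroot top z.24 [0.6905 0.1381 0.239 ] scene z.235 [0.6881 0.139  0.239 ]
t local y range [-0.0826  0.0894] local x med -0.0006
s local y range [-0.0818  0.0917] local x med 0.0048
-0.42 38 0.446 0.477 0.077
-0.39 41 0.442 0.457 0.077
-0.36 62 0.425 0.454 0.077
-0.33 76 0.422 0.449 0.076
-0.3 83 0.42 0.446 0.077
-0.27 75 0.417 0.443 0.076
-0.24 44 0.418 0.44 0.075
-0.21 38 0.425 0.438 0.076
-0.18 27 0.422 0.475 0.074
```

Checks hold: the hook tip triangulates at z 0.2646, the two tips are 119.6 mm apart (given 120), and the stand yaw is ≈16°. The handle grip point is about (0.510,−0.308) and the handle direction is 97°. Now I move over it.

>>> {"name": "servo_tool", "arguments": {"moves": [{"dx":0.03,"dy":-0.05,"dz":0.01,"roll":-7,"jaw":0.6},{"dx":0.03,"dy":-0.05,"dz":0.01,"roll":-7,"jaw":0.6},{"dx":0.03,"dy":-0.05,"dz":0.01,"roll":-7,"jaw":0.6},{"dx":0.03,"dy":-0.05,"dz":0.01,"roll":-7,"jaw":0.6},{"dx":0.03,"dy":-0.05,"dz":0.01,"roll":-7,"jaw":0.6},{"dx":0.03,"dy":-0.05,"dz":0.01,"roll":-7,"jaw":0.6},{"dx":0.03,"dy":-0.05,"roll":-7,"jaw":0.6},{"dx":0.03,"dy":-0.05,"roll":-7,"jaw":0.6},{"dx":0.03,"dy":-0.05,"roll":-7,"jaw":0.6},{"dx":0.01,"dy":-0.05,"roll":-3,"jaw":0.6}], "newtons": 20}}

```text
$.moves[6]: bad value
```

>>> {"name": "servo_tool", "arguments": {"moves": [{"dx":0.01,"dy":-0.05,"jaw":0.6},{"dx":0.01,"dy":-0.05,"jaw":0.6},{"dx":0.01,"dy":-0.05,"jaw":0.6},{"dx":0.01,"dy":-0.05,"jaw":0.6},{"dy":-0.05,"jaw":0.6},{"dy":-0.05,"dz":-0.02,"jaw":0.6},{"dy":-0.05,"dz":-0.03,"jaw":0.6},{"dy":-0.05,"dz":-0.04,"jaw":0.6},{"dy":-0.05,"dz":-0.04,"jaw":0.6},{"jaw":0.6}]}}

```text
$.moves[0]: bad value
```

>>> {"name": "servo_tool", "arguments": {"moves": [{"dx":0.03,"dy":-0.05,"dz":0.01,"roll":-7,"jaw":0.6},{"dx":0.03,"dy":-0.05,"dz":0.01,"roll":-7,"jaw":0.6},{"dx":0.03,"dy":-0.05,"dz":0.01,"roll":-7,"jaw":0.6},{"dx":0.03,"dy":-0.05,"dz":0.01,"roll":-7,"jaw":0.6},{"dx":0.03,"dy":-0.05,"dz":0.01,"roll":-7,"jaw":0.6},{"dx":0.03,"dy":-0.05,"dz":0.01,"roll":-7,"jaw":0.6},{"dx":0.03,"dy":-0.05,"dz":0,"roll":-7,"jaw":0.6},{"dx":0.03,"dy":-0.05,"dz":0,"roll":-7,"jaw":0.6},{"dx":0.03,"dy":-0.05,"dz":0,"roll":-7,"jaw":0.6},{"dx":0.01,"dy":-0.05,"dz":0,"roll":-3,"jaw":0.6}], "newtons": 20}}

```text
t: 1.35
eef_pos: [0.4646, 0.1476, 0.2861]
ee_rot: [3.141, -0.0, -1.431]
force: [1.1, 0.5, -0.4]
width: 0.0526
gripper_force: 0.0
```

>>> {"name": "servo_tool", "arguments": {"moves": [{"dx":0.01,"dy":-0.05,"dz":0,"roll":0,"jaw":0.6},{"dx":0.01,"dy":-0.05,"dz":0,"roll":0,"jaw":0.6},{"dx":0.01,"dy":-0.05,"dz":0,"roll":0,"jaw":0.6},{"dx":0.01,"dy":-0.05,"dz":0,"roll":0,"jaw":0.6},{"dx":0,"dy":-0.05,"dz":0,"roll":0,"jaw":0.6},{"dx":0,"dy":-0.05,"dz":-0.02,"roll":0,"jaw":0.6},{"dx":0,"dy":-0.05,"dz":-0.03,"roll":0,"jaw":0.6},{"dx":0,"dy":-0.05,"dz":-0.04,"roll":0,"jaw":0.6},{"dx":0,"dy":-0.05,"dz":-0.04,"roll":0,"jaw":0.6},{"dx":0,"dy":0,"dz":0,"roll":0,"jaw":0.6}]}}

```text
t: 2.6
eef_pos: [0.5009, -0.3001, 0.154]
ee_rot: [3.134, 0.003, -1.432]
force: [-0.7, -0.3, 0.1]
width: 0.0529
gripper_force: 0.0
```

>>> {"name": "servo_tool", "arguments": {"moves": [{"dx":0.009,"dy":-0.007,"dz":-0.03,"roll":0,"jaw":0.6},{"dx":0,"dy":0,"dz":-0.03,"roll":0,"jaw":0.6},{"dx":0,"dy":0,"dz":-0.03,"roll":0,"jaw":0.6},{"dx":0,"dy":0,"dz":-0.02,"roll":0,"jaw":0.6},{"dx":0,"dy":0,"dz":-0.01,"roll":0,"jaw":0.6},{"dx":0,"dy":0,"dz":-0.01,"roll":0,"jaw":0.6},{"dx":0,"dy":0,"dz":-0.007,"roll":0,"jaw":0.6},{"dx":0,"dy":0,"dz":0,"roll":0,"jaw":0.5},{"dx":0,"dy":0,"dz":0,"roll":0,"jaw":0.3},{"dx":0,"dy":0,"dz":0,"roll":0,"jaw":0.3}], "newtons": 12}}

```text
t: 3.85
eef_pos: [0.5131, -0.3053, 0.0219]
ee_rot: [-3.141, -0.0, -1.428]
force: [0.6, 0.2, -0.2]
width: 0.0303
gripper_force: 0.0
```

>>> {"name": "servo_tool", "arguments": {"moves": [{"dx":0,"dy":0,"dz":0,"roll":0,"jaw":0.2},{"dx":0,"dy":0,"dz":0,"roll":0,"jaw":0.1},{"dx":0,"dy":0,"dz":0,"roll":0,"jaw":0},{"dx":0,"dy":0,"dz":0,"roll":0,"jaw":0},{"dx":0,"dy":0,"dz":0,"roll":0,"jaw":0},{"dx":0,"dy":0,"dz":0,"roll":0,"jaw":0},{"dx":0,"dy":0,"dz":0,"roll":0,"jaw":0},{"dx":0,"dy":0,"dz":0,"roll":0,"jaw":0},{"dx":0,"dy":0,"dz":0,"roll":0,"jaw":0},{"dx":0,"dy":0,"dz":0,"roll":0,"jaw":0}]}}

```text
t: 5.1
eef_pos: [0.5128, -0.3052, 0.0215]
ee_rot: [-3.142, -0.0, -1.428]
force: [-1.1, 0.7, 4.4]
width: 0.0152
gripper_force: 11.9
```

>>> {"name": "servo_tool", "arguments": {"moves": [{"dx":0,"dy":0,"dz":0.01,"roll":0,"jaw":0},{"dx":0,"dy":0,"dz":0.02,"roll":0,"jaw":0},{"dx":0,"dy":0,"dz":0.03,"roll":0,"jaw":0},{"dx":0,"dy":0,"dz":0.04,"roll":0,"jaw":0},{"dx":0,"dy":0,"dz":0.04,"roll":0,"jaw":0},{"dx":0,"dy":0,"dz":0.04,"roll":0,"jaw":0},{"dx":0,"dy":0,"dz":0.02,"roll":0,"jaw":0},{"dx":0,"dy":0,"dz":0,"roll":0,"jaw":0},{"dx":0,"dy":0,"dz":0,"roll":0,"jaw":0},{"dx":0,"dy":0,"dz":0,"roll":0,"jaw":0}]}}

```text
t: 6.35
eef_pos: [0.5122, -0.3049, 0.2202]
ee_rot: [3.14, 0.001, -1.428]
force: [0.7, -0.0, -1.1]
width: 0.0147
gripper_force: 12.0
```

```bash
python3 - <<'E'
from h import *
I,D=shot("scene","s1"); cv2.imwrite("pics/s1c.png",cv2.resize(I[130:310,130:370],(800,600))[...,::-1]); P=cloud(calibration("scene"),D); np.save("pics/s1P.npy",P)
E
```

```text
(no output)
```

View pics/s1c.png

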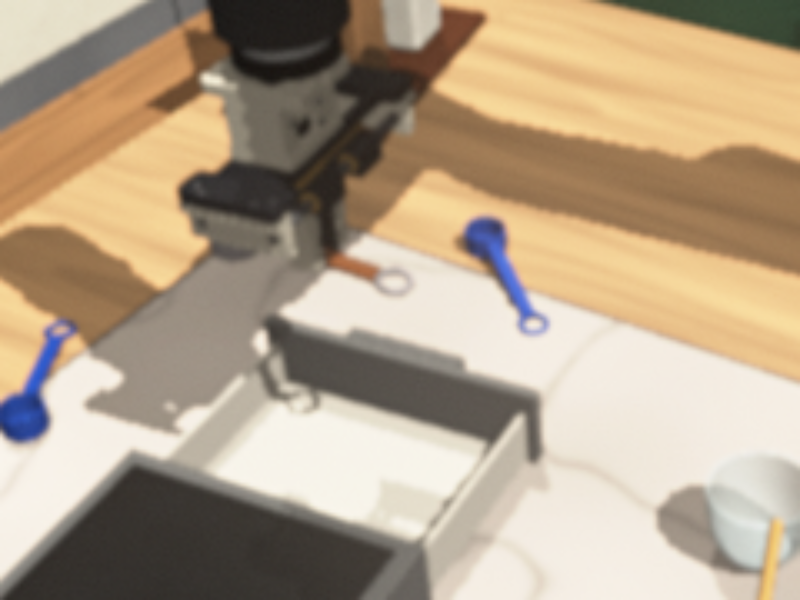

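The scoop is held by the handle, ring at scene pixel ≈(248,215), still nearly level. I lower it over the drawer and ease the grip so the bowl droops, which tips the ring up towards the hook's slope.

>>> {"name": "servo_tool", "arguments": {"moves": [{"dx":0,"dy":0,"dz":-0.03,"roll":0,"jaw":0},{"dx":0,"dy":0,"dz":-0.03,"roll":0,"jaw":0},{"dx":0,"dy":0,"dz":-0.01,"roll":0,"jaw":0},{"dx":0,"dy":0,"dz":0,"roll":0,"jaw":0},{"dx":0,"dy":0,"dz":0,"roll":0,"jaw":0},{"dx":0,"dy":0,"dz":0,"roll":0,"jaw":0},{"dx":0,"dy":0,"dz":0,"roll":0,"jaw":0},{"dx":0,"dy":0,"dz":0,"roll":0,"jaw":0},{"dx":0,"dy":0,"dz":0,"roll":0,"jaw":0},{"dx":0,"dy":0,"dz":0,"roll":0,"jaw":0}], "newtons": 5}}

```text
t: 7.65
eef_pos: [0.5128, -0.3051, 0.1515]
ee_rot: [3.142, -0.0, -1.428]
force: [-1.0, 0.1, -0.2]
width: 0.0149
gripper_force: 5.0
```

```bash
cat > eye.py <<'E'
from m import *
def handle(c,I,D,lo=(3,110,40),hi=(16,255,255)):
    s=get_state(); e=np.array(s["eef_pos"]); P=cloud(c,D); H=cv2.cvtColor(I,cv2.COLOR_RGB2HSV)
    k=(cv2.inRange(H,lo,hi)>0)&(D>0)&(np.linalg.norm(P-e,axis=-1)<.13)&(P[...,2]<e[2]+.12); p=P[k]
    if len(p)<6: print("few",len(p)); return
    m=np.median(p,0); l=cv2.fitLine(p.astype(np.float32),cv2.DIST_HUBER,0,.005,.005).ravel(); d=l[:3]
    print("handle n",len(p),"ctr-tcp",(l[3:]-e).round(4),"dir",d.round(3),"elev",np.degrees(np.arcsin(d[2])).round(1),"min",p.min(0).round(3),"max",p.max(0).round(3))
E
python3 - <<'E'
from eye import *
A=np.load("pics/s1.npz"); c=calibration("scene"); P=cloud(c,A["D"])
M=m(0,A["I"],(225,200,262,225),(3,110,40),(16,255,255))>0; p=P[M]; print("before",len(p),p[p[:,0].argsort()][::6].round(3).tolist()); print(P[213:217,243:254,2].round(3))
I,D=shot("scene","s2"); handle(c,I,D)
It,Dt=shot("top","t2"); handle(calibration("top"),It,Dt)
o=np.zeros((600,800,3),np.uint8);o[:450,:400]=cv2.resize(I[180:315,170:290],(400,450)); o[:450,400:]=cv2.resize(It[160:270,330:428],(400,450)); cv2.imwrite("pics/s2c.png",o[:450,:,::-1])
E
```

```text
before 57 [[0.502, -0.266, 0.218], [0.506, -0.275, 0.221], [0.509, -0.261, 0.218], [0.51, -0.262, 0.224], [0.51, -0.275, 0.22], [0.512, -0.279, 0.223], [0.513, -0.275, 0.222], [0.514, -0.286, 0.225], [0.515, -0.286, 0.222], [0.517, -0.281, 0.225]]
[[ 0.22   0.218  0.002  0.002  0.     0.002  0.002  0.004  0.     0.212
   0.217]
 [ 0.223  0.219  0.003  0.003  0.004  0.004  0.001  0.002 -0.003 -0.001
   0.216]
 [ 0.217  0.22   0.216  0.002  0.002  0.005  0.002  0.003  0.218  0.216
   0.215]
 [ 0.218  0.216  0.219  0.216  0.216  0.217  0.217  0.219  0.216  0.216
   0.214]]
handle n 24 ctr-tcp [-0.0173  0.0207  0.0555] dir [-0.47   0.245  0.848] elev 58.0 min [ 0.464 -0.324  0.128] max [ 0.549 -0.271  0.248]
few 0
```

View pics/s2c.png

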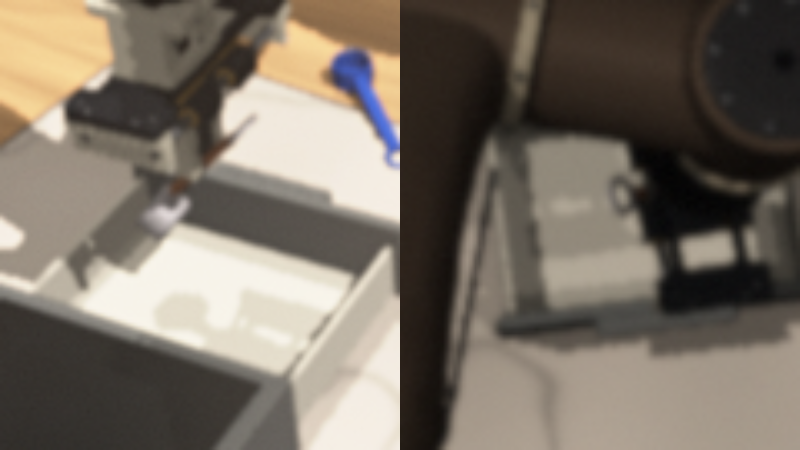

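It has drooped well: the bowl is down and the ring up at scene ≈(245,216), top ≈(384.6,207.6). I hold it firmly, then measure the pose.

>>> {"name": "servo_tool", "arguments": {"moves": [{"dx":0,"dy":0,"dz":0.02,"roll":0,"jaw":0},{"dx":0,"dy":0,"dz":0.03,"roll":0,"jaw":0},{"dx":0,"dy":0,"dz":0.04,"roll":0,"jaw":0},{"dx":0,"dy":0,"dz":0.04,"roll":0,"jaw":0},{"dx":0,"dy":0,"dz":0.03,"roll":0,"jaw":0},{"dx":0,"dy":0,"dz":0.02,"roll":0,"jaw":0},{"dx":0,"dy":0,"dz":0,"roll":0,"jaw":0},{"dx":0,"dy":0,"dz":0,"roll":0,"jaw":0},{"dx":0,"dy":0,"dz":0,"roll":0,"jaw":0},{"dx":0,"dy":0,"dz":0,"roll":0,"jaw":0}], "newtons": 20}}

```text
t: 9.0
eef_pos: [0.5126, -0.3051, 0.3306]
ee_rot: [3.14, 0.001, -1.428]
force: [-0.0, 0.4, -0.6]
width: 0.0146
gripper_force: 20.0
```

```bash
python3 - <<'E'
from eye import *
c,ct=calibration("scene"),calibration("top")
I,D=shot("scene","s3"); It,Dt=shot("top","t3"); s=get_state(); e=np.array(s["eef_pos"]); print(e,s["width"])
def proj(c,X): x=np.array(c["intrinsics"])@(np.array(c["R"])@X+np.array(c["t"])); return x[:2]/x[2]
a=proj(c,e+[0,.04,.03]).astype(int); b=proj(ct,e+[0,.03,.03]).astype(int); print(a,b)
M=m(0,I,(a[0]-50,a[1]-50,a[0]+40,a[1]+50),(3,110,40),(16,255,255))>0; P=cloud(c,D)
k=M&(P[...,1]>-.31)&(P[...,2]>e[2])&(np.linalg.norm(P-e,axis=-1)<.12)&(np.abs(P[...,0]-e[0])<.03); p=P[k]; print(len(p),p[p[:,1].argsort()][::3].round(3).tolist())
o=np.zeros((450,800,3),np.uint8);o[:,:400]=cv2.resize(I[a[1]-45:a[1]+45,a[0]-40:a[0]+40],(400,450)); o[:,400:]=cv2.resize(It[b[1]-45:b[1]+45,b[0]-40:b[0]+40],(400,450)); cv2.imwrite("pics/s3c.png",o[...,::-1])
E
```

```text
[ 0.5127443  -0.30509499  0.33097876] 0.014289225906546014
[231 160] [395 194]
56 [[0.503, -0.303, 0.34], [0.514, -0.296, 0.332], [0.505, -0.294, 0.335], [0.516, -0.292, 0.345], [0.515, -0.291, 0.339], [0.518, -0.287, 0.347], [0.513, -0.287, 0.352], [0.515, -0.285, 0.351], [0.516, -0.282, 0.355], [0.514, -0.28, 0.355], [0.518, -0.279, 0.359], [0.496, -0.278, 0.402], [0.516, -0.276, 0.354], [0.516, -0.275, 0.357], [0.514, -0.273, 0.362], [0.516, -0.272, 0.36], [0.511, -0.27, 0.361], [0.519, -0.265, 0.404], [0.52, -0.264, 0.407]]
```

View pics/s3c.png

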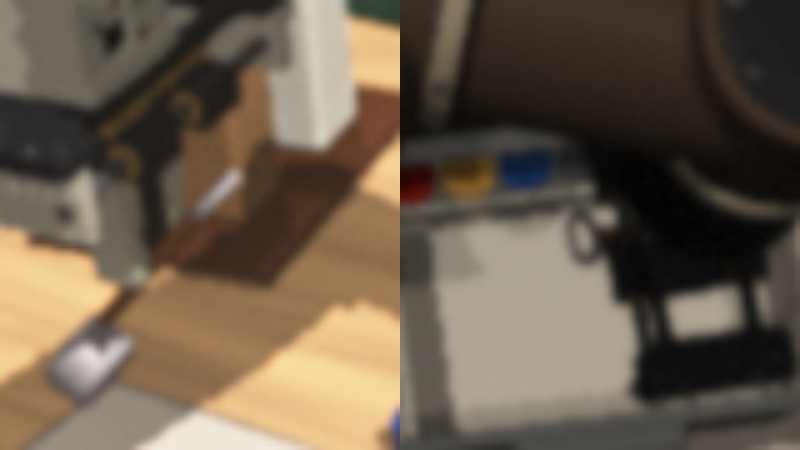

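```bash
python3 - <<'E'
from eye import *
c,ct=calibration("scene"),calibration("top")
Pm=[np.array(k["intrinsics"])@np.c_[k["R"],k["t"]] for k in(ct,c)]
e=np.array([0.5127,-.3051,.331])
X=cv2.triangulatePoints(*Pm,np.float64([391.6,196]),np.float64([234.6,153.4])).ravel(); X=X[:3]/X[3]; print(X,X-e,np.linalg.norm(X-e))
S=np.load("pics/s3.npz"); P=cloud(c,S["D"])
k=(S["I"].min(-1)>125); k[:,:222]=0;k[:,243:]=0;k[:146]=0;k[162:]=0
p=P[k]; p=p[np.linalg.norm(p-X,axis=1)<.03]; print(len(p),p.mean(0),p.min(0),p.max(0))
T=np.load("pics/t3.npz");P=cloud(ct,T["D"]); print(P[190:203,387:396,2].round(2))
E
```

```text
[ 0.50507954 -0.26168607  0.37727859] [-0.00762046  0.04341393  0.04627859] 0.06391047391309003
21 [ 0.50789334 -0.25364859  0.38429201] [ 0.49242657 -0.26220697  0.37386984] [ 0.51966516 -0.25018103  0.38883841]
[[0.02 0.02 0.02 0.01 0.01 0.01 0.01 0.02 0.02]
 [0.01 0.02 0.38 0.38 0.38 0.38 0.01 0.01 0.01]
 [0.01 0.38 0.38 0.38 0.37 0.38 0.37 0.01 0.01]
 [0.02 0.38 0.38 0.02 0.01 0.37 0.37 0.37 0.01]
 [0.02 0.39 0.38 0.01 0.01 0.01 0.37 0.37 0.37]
 [0.01 0.39 0.39 0.02 0.02 0.01 0.36 0.37 0.37]
 [0.01 0.38 0.39 0.02 0.01 0.01 0.37 0.37 0.37]
 [0.01 0.38 0.39 0.38 0.02 0.02 0.37 0.37 0.37]
 [0.02 0.02 0.38 0.39 0.01 0.01 0.37 0.37 0.37]
 [0.01 0.01 0.39 0.39 0.38 0.01 0.37 0.37 0.37]
 [0.01 0.01 0.02 0.38 0.38 0.38 0.38 0.38 0.02]
 [0.01 0.02 0.01 0.01 0.38 0.38 0.37 0.02 0.01]
 [0.01 0.01 0.01 0.01 0.01 0.01 0.01 0.01 0.01]]
```

Eye offset from TCP is 44.5 mm along the handle and +47 mm up, so the handle rises ≈42°, aligned with the hook's slope. I swing over to the stand and turn 82°.

>>> {"name": "servo_tool", "arguments": {"moves": [{"dx":0.002,"dy":0.03,"dz":-0.002,"roll":-8.2,"jaw":0},{"dx":0.002,"dy":0.04,"dz":-0.002,"roll":-8.2,"jaw":0},{"dx":0.002,"dy":0.045,"dz":-0.002,"roll":-8.2,"jaw":0},{"dx":0.002,"dy":0.045,"dz":-0.002,"roll":-8.2,"jaw":0},{"dx":0.002,"dy":0.045,"dz":-0.002,"roll":-8.2,"jaw":0},{"dx":0.002,"dy":0.045,"dz":-0.002,"roll":-8.2,"jaw":0},{"dx":0.002,"dy":0.045,"dz":-0.002,"roll":-8.2,"jaw":0},{"dx":0.002,"dy":0.045,"dz":-0.002,"roll":-8.2,"jaw":0},{"dx":0.002,"dy":0.04,"dz":-0.002,"roll":-8.2,"jaw":0},{"dx":0.002,"dy":0.02,"dz":-0.002,"roll":-8.2,"jaw":0}]}}

```text
t: 10.35
eef_pos: [0.5328, 0.0968, 0.3113]
ee_rot: [3.141, 0.0, -2.862]
force: [0.7, -1.5, -1.2]
width: 0.0144
gripper_force: 20.0
```

>>> {"name": "servo_tool", "arguments": {"moves": [{"dx":0,"dy":0,"dz":-0.01,"roll":0,"jaw":0},{"dx":0,"dy":0,"dz":-0.02,"roll":0,"jaw":0},{"dx":0,"dy":0,"dz":-0.02,"roll":0,"jaw":0},{"dx":0,"dy":0,"dz":-0.01,"roll":0,"jaw":0},{"dx":0.01,"dy":0,"dz":0,"roll":0,"jaw":0},{"dx":0.01,"dy":0,"dz":0,"roll":0,"jaw":0},{"dx":0.01,"dy":0,"dz":0,"roll":0,"jaw":0},{"dx":0,"dy":0,"dz":0,"roll":0,"jaw":0},{"dx":0,"dy":0,"dz":0,"roll":0,"jaw":0},{"dx":0,"dy":0,"dz":0,"roll":0,"jaw":0}]}}

```text
t: 11.6
eef_pos: [0.5626, 0.0949, 0.2516]
ee_rot: [3.142, 0.0, -2.859]
force: [0.7, 1.0, -1.4]
width: 0.0149
gripper_force: 20.0
```

```bash
python3 - <<'E'
from eye import *
c,ct=calibration("scene"),calibration("top")
I,D=shot("scene","s4"); It,Dt=shot("top","t4"); s=get_state(); e=np.array(s["eef_pos"]); print(e,np.degrees(s["ee_rot"][2]),s["width"])
def proj(c,X): x=np.array(c["intrinsics"])@(np.array(c["R"])@X+np.array(c["t"])); return x[:2]/x[2]
x=e+[.0428,.0123,.047]; a,b=proj(c,x),proj(ct,x); print("expected eye",x,a,b,"tip",proj(c,np.array([.638,.1235,.262])),proj(ct,np.array([.638,.1235,.262])))
a=a.astype(int);b=b.astype(int);print(a,b)
o=np.zeros((450,800,3),np.uint8);o[:,:400]=cv2.resize(I[a[1]-45:a[1]+45,a[0]-40:a[0]+40],(400,450)); o[:,400:]=cv2.resize(It[b[1]-45:b[1]+45,b[0]-40:b[0]+40],(400,450)); cv2.imwrite("pics/s4c.png",o[...,::-1])
E
```

```text
[0.56262958 0.09488529 0.25161758] -163.78868175234078 0.014600084837163156
expected eye [0.60542958 0.10718529 0.29861758] [362.47442136 259.9177802 ] [253.4958634  168.51254511] tip [361.88384538 287.67432025] [249.73847025 160.50625496]
[362 259] [253 168]
```

View pics/s4c.png

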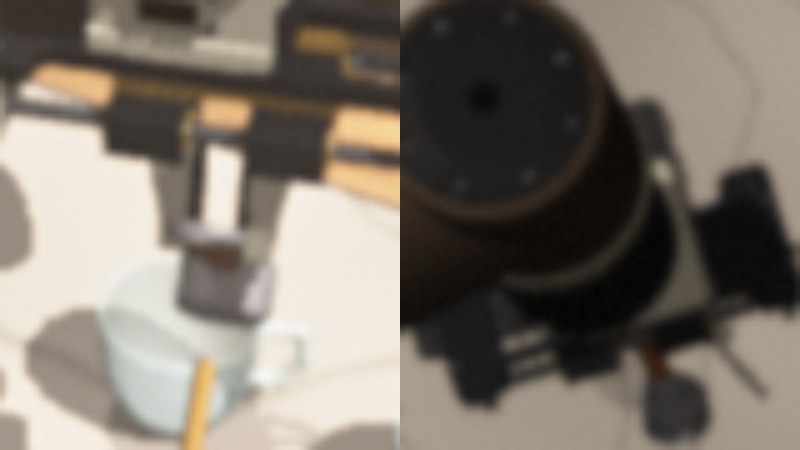

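```bash
python3 - <<'E'
from eye import *
c=calibration("scene"); S=np.load("pics/s4.npz"); P=cloud(c,S["D"])
k=(P[...,2]>.27)&(P[...,2]<.33)&(P[...,0]>.585)&(P[...,0]<.64)&(P[...,1]>.07)&(P[...,1]<.15); k[:255]=0;k[268:]=0
p=P[k]; v,u=np.nonzero(k); print(len(p),u.min(),u.max(),v.min(),v.max()); 
for w in np.unique(v): print(w,u[v==w].min(),u[v==w].max(),P[w,u[v==w]].mean(0).round(4))
for w in range(276,300,3): print("hook",w,[P[w,x].round(3).tolist() for x in (361,362,363)])
K,R,t=[np.array(c[q]) for q in("intrinsics","R","t")]; print(np.linalg.inv(K)[0,0]*1.05, R[0])
print("ray ring z=.2986",pt(c,364.3,261,z=.2986),"handle pts",P[265:268,362:370].reshape(-1,3)[::5].round(3))
E
```

```text
69 355 370 258 264
258 356 364 [0.6121 0.1048 0.3076]
259 355 368 [0.6117 0.1078 0.3061]
260 356 370 [0.6114 0.1108 0.3047]
261 359 370 [0.6031 0.1104 0.2954]
262 360 370 [0.5993 0.11   0.2898]
263 361 367 [0.5933 0.1056 0.2804]
264 365 365 [0.5855 0.1046 0.2712]
hook 276 [[0.534, 0.076, 0.182], [0.534, 0.078, 0.184], [0.535, 0.081, 0.185]]
hook 279 [[0.394, 0.016, 0.026], [0.391, 0.018, 0.024], [0.395, 0.023, 0.03]]
hook 282 [[0.397, 0.018, 0.018], [0.396, 0.021, 0.019], [0.397, 0.024, 0.021]]
hook 285 [[0.399, 0.02, 0.01], [0.636, 0.123, 0.267], [0.636, 0.124, 0.267]]
hook 288 [[0.642, 0.123, 0.264], [0.641, 0.125, 0.265], [0.642, 0.128, 0.267]]
hook 291 [[0.647, 0.126, 0.263], [0.644, 0.127, 0.26], [0.643, 0.128, 0.26]]
hook 294 [[0.651, 0.128, 0.259], [0.65, 0.13, 0.259], [0.648, 0.131, 0.258]]
hook 297 [[0.652, 0.129, 0.253], [0.652, 0.131, 0.253], [0.649, 0.131, 0.251]]
0.00223595853408737 [-0.50464032  0.86314466 -0.01787289]
ray ring z=.2986 [0.60648294 0.11145116 0.2986    ] handle pts [[0.563 0.089 0.243]
 [0.571 0.103 0.256]
 [0.555 0.09  0.235]
 [0.552 0.1   0.237]
 [0.544 0.09  0.223]]
```

Ring centre ≈(0.606,0.109,0.299). The hook tip seen by the same camera is ≈(0.638,0.124,0.262), so I advance along the hook's slope.

>>> {"name": "servo_tool", "arguments": {"moves": [{"dx":0,"dy":0,"dz":-0.005,"roll":0,"jaw":0},{"dx":0.005,"dy":0.002,"dz":-0.005,"roll":0,"jaw":0},{"dx":0.005,"dy":0.002,"dz":-0.005,"roll":0,"jaw":0},{"dx":0.005,"dy":0.002,"dz":-0.005,"roll":0,"jaw":0},{"dx":0.005,"dy":0.002,"dz":-0.005,"roll":0,"jaw":0},{"dx":0.005,"dy":0.002,"dz":-0.004,"roll":0,"jaw":0},{"dx":0.004,"dy":0.002,"dz":-0.004,"roll":0,"jaw":0},{"dx":0,"dy":0,"dz":0,"roll":0,"jaw":0},{"dx":0,"dy":0,"dz":0,"roll":0,"jaw":0},{"dx":0,"dy":0,"dz":0,"roll":0,"jaw":0}]}}

```text
t: 12.95
eef_pos: [0.5918, 0.1068, 0.2188]
ee_rot: [3.142, 0.0, -2.859]
force: [0.2, -0.9, -1.4]
width: 0.0145
gripper_force: 20.0
```

```bash
python3 - <<'E'
from eye import *
I,D=shot("scene","s5"); It,_=shot("top","t5"); s=get_state(); print(s["eef_pos"],s["force"])
cv2.imwrite("pics/s5c.png",cv2.resize(I[250:320,325:405],(686,600),interpolation=cv2.INTER_CUBIC)[...,::-1])
P=cloud(calibration("scene"),D)
for w in range(268,300): 
    r=P[w,350:380]; k=(r[:,2]>.225)&(r[:,0]>.6); 
    if k.any(): u=np.nonzero(k)[0]+350; print(w,u.min(),u.max(),len(u),r[k].mean(0).round(3))
E
```

```text
[0.59180468 0.10683977 0.218759  ] [ 0.04458314 -0.64266115 -0.20245294]
268 350 379 20 [0.625 0.121 0.3  ]
269 350 379 21 [0.623 0.12  0.296]
270 350 379 22 [0.649 0.13  0.319]
271 350 379 22 [0.615 0.116 0.283]
272 351 379 21 [0.614 0.117 0.28 ]
273 351 379 21 [0.614 0.118 0.277]
274 351 379 14 [0.61  0.109 0.267]
275 351 360 10 [0.606 0.095 0.254]
276 351 370 9 [0.674 0.124 0.322]
277 352 360 9 [0.606 0.096 0.249]
278 352 359 8 [0.605 0.095 0.245]
279 352 359 8 [0.605 0.095 0.243]
280 352 359 8 [0.606 0.095 0.241]
281 352 359 8 [0.605 0.095 0.237]
282 352 359 8 [0.627 0.105 0.259]
283 352 364 13 [0.636 0.114 0.268]
284 352 368 17 [0.637 0.119 0.268]
285 352 368 17 [0.628 0.115 0.256]
286 359 368 10 [0.634 0.125 0.263]
287 360 366 7 [0.63  0.122 0.256]
288 361 365 5 [0.634 0.124 0.258]
289 361 364 4 [0.642 0.127 0.264]
290 360 364 5 [0.643 0.126 0.261]
291 360 364 5 [0.644 0.127 0.26 ]
292 360 364 5 [0.645 0.127 0.259]
293 360 363 4 [0.648 0.128 0.259]
294 360 365 5 [0.761 0.175 0.383]
295 360 363 4 [0.65  0.129 0.256]
296 359 363 5 [0.652 0.129 0.255]
297 359 363 5 [0.652 0.129 0.253]
298 359 363 5 [0.653 0.129 0.251]
299 350 362 5 [0.767 0.177 0.379]
```

View pics/s5c.png

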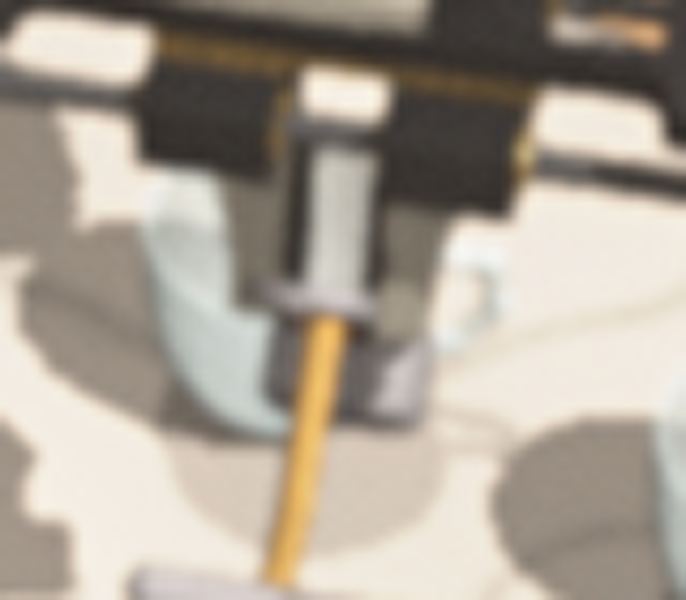

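The ring (scene ≈(362.3,285)) sits right at the hook tip, with the hook about 1 px right of its centre. I push on 20 mm along the slope with a slight +y correction.

>>> {"name": "servo_tool", "arguments": {"moves": [{"dx":0,"dy":0.0015,"dz":0,"roll":0,"jaw":0},{"dx":0.003,"dy":0.001,"dz":-0.003,"roll":0,"jaw":0},{"dx":0.003,"dy":0.001,"dz":-0.003,"roll":0,"jaw":0},{"dx":0.003,"dy":0.001,"dz":-0.003,"roll":0,"jaw":0},{"dx":0.003,"dy":0.001,"dz":-0.003,"roll":0,"jaw":0},{"dx":0.003,"dy":0.001,"dz":-0.003,"roll":0,"jaw":0},{"dx":0,"dy":0,"dz":0,"roll":0,"jaw":0},{"dx":0,"dy":0,"dz":0,"roll":0,"jaw":0},{"dx":0,"dy":0,"dz":0,"roll":0,"jaw":0},{"dx":0,"dy":0,"dz":0,"roll":0,"jaw":0}]}}

```text
t: 14.3
eef_pos: [0.6068, 0.1133, 0.2037]
ee_rot: [3.142, 0.0, -2.859]
force: [-0.4, -0.4, 0.0]
width: 0.0144
gripper_force: 20.0
```

```bash
python3 - <<'E'
from eye import *
I,D=shot("scene","s6"); s=get_state(); print(s["eef_pos"],s["force"],s["width"])
cv2.imwrite("pics/s6c.png",cv2.resize(I[255:325,325:405],(686,600),interpolation=cv2.INTER_CUBIC)[...,::-1])
E
```

```text
[0.60683107 0.11335364 0.20364581] [ 0.79681716  0.56488879 -0.12086493] 0.01436165749817567
```

View pics/s6c.png

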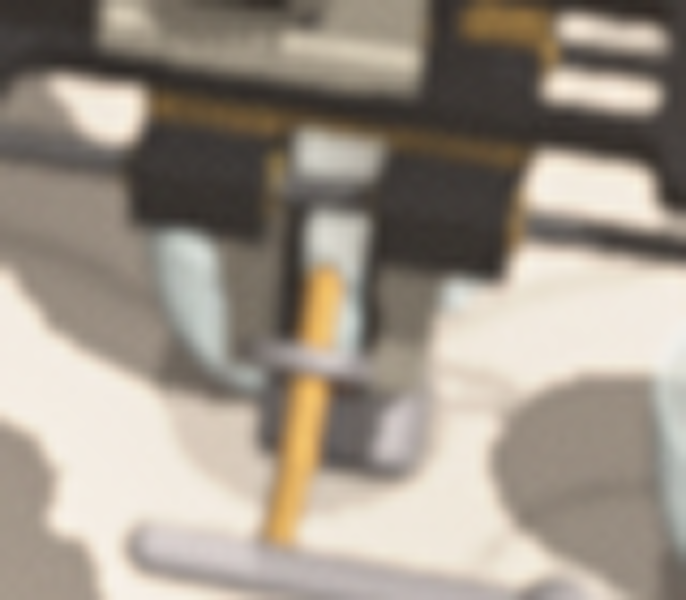

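```bash
python3 - <<'E'
from eye import *
c=calibration("scene")
for f,v0,v1 in(("s6",294,301),("s5",282,288),("s4",258,263)):
    A=np.load(f"pics/{f}.npz"); P=cloud(c,A["D"])
    th=np.radians(16.2); cz=np.array([.638,.124,.262]); X=np.array([np.cos(th),np.sin(th),0]);Y=np.array([-np.sin(th),np.cos(th),0])
    for v in range(v0,v1): print(f,v,[(u,int(1e3*(P[v,u]-cz)@X),int(1e3*(P[v,u]-cz)@Y),int(1e3*(P[v,u]-cz)[2])) for u in range(354,371,1) if P[v,u,2]>.2])
E
```

```text
s6 294 [(354, 15, -12, -4), (355, 13, -10, -5), (356, 14, -8, -4), (357, -23, -11, -43), (358, -22, -9, -41), (359, -29, -8, -48), (360, 12, -1, -4), (361, 11, 0, -5), (362, 10, 1, -5), (363, 11, 3, -3), (367, -25, 7, -40), (368, -24, 9, -38), (369, -22, 11, -37), (370, -22, 13, -35)]
s6 295 [(354, 16, -12, -5), (355, 18, -9, -2), (356, 17, -8, -3), (357, 18, -6, -2), (358, 19, -4, 0), (359, 18, -2, -1), (360, 20, 0, 1), (361, 18, 1, 0), (362, 17, 2, 0), (363, 12, 3, -5), (367, -24, 7, -41), (368, -23, 9, -41), (369, -21, 11, -38), (370, -21, 13, -37)]
s6 296 [(354, 16, -11, -7), (355, 18, -9, -5), (356, 21, -7, -2), (357, 20, -5, -2), (358, 21, -4, -1), (359, 19, -2, -2), (360, 20, 0, 0), (361, 21, 1, 0), (362, 19, 3, -1), (363, 19, 4, 0), (364, 17, 6, -3), (365, 16, 8, -2), (366, 15, 9, -3), (367, 13, 11, -5), (368, -22, 9, -42), (369, -20, 12, -40), (370, -22, 13, -41)]
s6 297 [(354, -20, -17, -49), (355, -21, -15, -50), (356, -21, -13, -49), (357, 4, -7, -21), (358, 19, -4, -5), (359, 20, -2, -3), (360, 21, 0, -2), (361, 19, 1, -4), (362, 20, 3, -2), (363, 20, 5, -2), (364, 17, 6
[... 3505 characters left out ...]
 41)]
s4 261 [(354, -69, -27, 0), (355, -70, -25, 0), (356, -69, -23, 1), (357, -70, -21, 0), (358, -71, -20, 0), (359, -39, -13, 29), (360, -38, -11, 30), (361, -42, -10, 27), (362, -47, -9, 23), (363, -43, -6, 27), (364, -44, -5, 27), (365, -41, -2, 29), (366, -28, 0, 42), (367, -27, 2, 43), (368, -30, 3, 41), (369, -31, 5, 40), (370, -33, 7, 38)]
s4 262 [(354, -66, -27, 0), (355, -69, -25, -2), (356, -71, -23, -3), (357, -70, -21, -2), (358, -70, -19, -1), (359, -69, -17, 0), (360, -45, -12, 22), (361, -44, -10, 22), (362, -45, -8, 22), (363, -43, -6, 24), (364, -42, -4, 26), (365, -42, -2, 26), (366, -41, 0, 27), (367, -39, 1, 30), (368, -36, 3, 32), (369, -35, 5, 34), (370, -34, 7, 35)]
```

Depth shows the ring's near rim 20 mm in and level with the tip height, so its centre is on the rod axis about 14 mm past the tip: it is threaded. I ease the grip, then open.

>>> {"name": "servo_tool", "arguments": {"moves": [{"dx":0.001,"dy":0,"dz":-0.002,"roll":0,"jaw":0},{"dx":0,"dy":0,"dz":0,"roll":0,"jaw":0},{"dx":0,"dy":0,"dz":0,"roll":0,"jaw":0},{"dx":0,"dy":0,"dz":0,"roll":0,"jaw":0},{"dx":0,"dy":0,"dz":0,"roll":0,"jaw":0},{"dx":0,"dy":0,"dz":0,"roll":0,"jaw":0},{"dx":0,"dy":0,"dz":0,"roll":0,"jaw":0},{"dx":0,"dy":0,"dz":0,"roll":0,"jaw":0},{"dx":0,"dy":0,"dz":0,"roll":0,"jaw":0},{"dx":0,"dy":0,"dz":0,"roll":0,"jaw":0}], "newtons": 3}}

```text
t: 15.6
eef_pos: [0.6078, 0.1134, 0.2015]
ee_rot: [3.142, -0.0, -2.859]
force: [-0.1, -0.2, -0.2]
width: 0.0151
gripper_force: 3.0
```

>>> {"name": "servo_tool", "arguments": {"moves": [{"dx":0,"dy":0,"dz":0,"roll":0,"jaw":0.2},{"dx":0,"dy":0,"dz":0,"roll":0,"jaw":0.4},{"dx":0,"dy":0,"dz":0,"roll":0,"jaw":0.6},{"dx":0,"dy":0,"dz":0,"roll":0,"jaw":0.8},{"dx":0,"dy":0,"dz":0,"roll":0,"jaw":0.9},{"dx":0,"dy":0,"dz":0,"roll":0,"jaw":0.9},{"dx":0,"dy":0,"dz":0,"roll":0,"jaw":0.9},{"dx":0,"dy":0,"dz":0,"roll":0,"jaw":0.9},{"dx":0,"dy":0,"dz":0,"roll":0,"jaw":0.9},{"dx":0,"dy":0,"dz":0,"roll":0,"jaw":0.9}]}}

```text
t: 16.85
eef_pos: [0.6078, 0.1133, 0.2015]
ee_rot: [3.142, 0.0, -2.859]
force: [0.4, 0.9, -0.3]
width: 0.0788
gripper_force: 0.0
```

```bash
python3 - <<'E'
from eye import *
I,D=shot("scene","s7"); s=get_state(); print(s["eef_pos"],s["force"],s["width"])
cv2.imwrite("pics/s7c.png",cv2.resize(I[240:400,310:470],(600,600),interpolation=cv2.INTER_CUBIC)[...,::-1])
E
```

```text
[0.60783257 0.11335226 0.2015085 ] [ 0.66279821 -0.25819436  0.28315324] 0.0787270626684499
```

View pics/s7c.png

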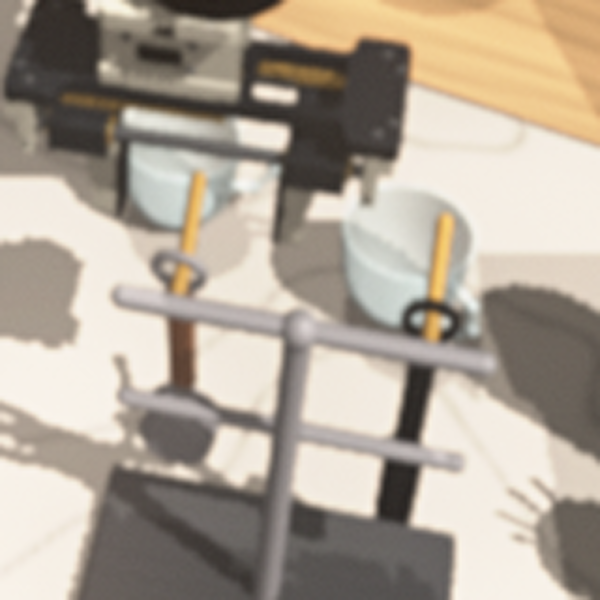

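The scoop hangs through the hook like the brush does: ring at crop (178,268), handle behind the cross bar, bowl against the rest bar. I back off, then go to the drawer front with closed fingers. By measurement the box origin is ≈(0.622,−0.288), yaw 6°, and the lip is at x≈0.4205, so the drawer is ≈0.177 open.

>>> {"name": "servo_tool", "arguments": {"moves": [{"dx":-0.02,"dy":-0.006,"dz":0.01,"roll":0,"jaw":0.9},{"dx":-0.03,"dy":-0.008,"dz":0.02,"roll":0,"jaw":0.9},{"dx":-0.03,"dy":-0.008,"dz":0.03,"roll":0,"jaw":0.9},{"dx":-0.02,"dy":-0.04,"dz":0,"roll":-1,"jaw":0.5},{"dx":-0.02,"dy":-0.055,"dz":0,"roll":-1,"jaw":0.3},{"dx":-0.02,"dy":-0.055,"dz":0,"roll":-2,"jaw":0},{"dx":-0.02,"dy":-0.055,"dz":0,"roll":-2,"jaw":0},{"dx":-0.02,"dy":-0.055,"dz":0,"roll":-2,"jaw":0},{"dx":-0.02,"dy":-0.055,"dz":0,"roll":-2,"jaw":0},{"dx":-0.02,"dy":-0.055,"dz":0,"roll":0,"jaw":0}], "newtons": 20}}

```text
t: 18.15
eef_pos: [0.387, -0.2803, 0.262]
ee_rot: [-3.141, 0.001, -3.034]
force: [2.1, -0.2, 0.2]
width: 0.0143
gripper_force: 0.0
```

>>> {"name": "servo_tool", "arguments": {"moves": [{"dx":-0.005,"dy":-0.02,"dz":0,"roll":0,"jaw":0},{"dx":-0.005,"dy":-0.02,"dz":0,"roll":0,"jaw":0},{"dx":0,"dy":0,"dz":-0.03,"roll":0,"jaw":0},{"dx":0,"dy":0,"dz":-0.03,"roll":0,"jaw":0},{"dx":0,"dy":0,"dz":-0.03,"roll":0,"jaw":0},{"dx":0,"dy":0,"dz":-0.03,"roll":0,"jaw":0},{"dx":0,"dy":0,"dz":-0.03,"roll":0,"jaw":0},{"dx":0,"dy":0,"dz":-0.02,"roll":0,"jaw":0},{"dx":0,"dy":0,"dz":0,"roll":0,"jaw":0},{"dx":0,"dy":0,"dz":0,"roll":0,"jaw":0}]}}

```text
t: 19.4
eef_pos: [0.3784, -0.3189, 0.0923]
ee_rot: [-3.141, 0.001, -3.033]
force: [-0.1, -1.2, 0.2]
width: 0.0005
gripper_force: 0.0
```

```bash
cat > chk.py <<'E'
from eye import *
c=calibration("scene"); I,D=shot("scene","chk"); P=cloud(c,D); s=get_state(); print(s["t"],s["eef_pos"],s["force"])
th=np.radians(16.2); o=np.array([.638,.124,.262])+[.0384,.0112,-.027]; Rz=np.array([[np.cos(th),np.sin(th),0],[-np.sin(th),np.cos(th),0],[0,0,1]]); L=(P-o)@Rz.T
H=cv2.cvtColor(I,cv2.COLOR_RGB2HSV); red=(cv2.inRange(H,(0,80,20),(13,255,255))>0)&(np.abs(L[...,1])<.05)&(np.abs(L[...,0])<.06)&(L[...,2]<0)&(L[...,2]>-.16)
p=L[red]; print("wood",len(p),p.min(0).round(3),p.max(0).round(3)); l=cv2.fitLine(p.astype(np.float32),cv2.DIST_HUBER,0,.005,.005).ravel(); print("dir",l[:3].round(3),"ctr",l[3:].round(3))
k=(np.abs(L[...,1])<.025)&(np.abs(L[...,0])<.04)&(L[...,2]<.014)&(L[...,2]>-.03)&(H[...,1]<70); q=L[k]; q=q[q[:,0]<-.008]; print("ring",len(q),q.mean(0).round(4),q.min(0).round(3),q.max(0).round(3))
B=(P-np.array([.6221,-.2883,0]))@np.array([[np.cos(.1054),np.sin(.1054),0],[-np.sin(.1054),np.cos(.1054),0],[0,0,1]]).T
k=(B[...,2]>.071)&(B[...,2]<.079)&(B[...,0]<.02)&(B[...,0]>-.26)&(np.abs(B[...,1])<.12)
if k.any(): print("front panel/lip x pct",np.percentile(B[k][:,0],[2,10,50,90]).round(3),k.sum())
E
python3 chk.py
```

```text
19.45 [ 0.37856748 -0.31897702  0.09256472] [ 0.74277168  0.66791183 -0.50404425]
wood 105 [-0.011 -0.005 -0.102] [-0.004  0.006 -0.038]
dir [ 0.051 -0.012  0.999] ctr [-0.007  0.001 -0.068]
ring 10 [-0.009  -0.0038 -0.002 ] [-0.01  -0.01  -0.014] [-0.008  0.012  0.01 ]
front panel/lip x pct [-0.201 -0.195 -0.178  0.008] 475
```

>>> {"name": "servo_tool", "arguments": {"moves": [{"dx":0,"dy":0.005,"dz":-0.015,"roll":0,"jaw":0},{"dx":0,"dy":0,"dz":-0.015,"roll":0,"jaw":0},{"dx":0,"dy":0,"dz":-0.005,"roll":0,"jaw":0},{"dx":0.01,"dy":0.001,"dz":0,"roll":0,"jaw":0},{"dx":0.01,"dy":0.001,"dz":0,"roll":0,"jaw":0},{"dx":0.005,"dy":0,"dz":0,"roll":0,"jaw":0},{"dx":0.005,"dy":0.001,"dz":0,"roll":0,"jaw":0},{"dx":0.005,"dy":0,"dz":0,"roll":0,"jaw":0},{"dx":0.005,"dy":0.001,"dz":0,"roll":0,"jaw":0},{"dx":0.01,"dy":0.001,"dz":0,"roll":0,"jaw":0}]}}

```text
t: 20.7
eef_pos: [0.4274, -0.3085, 0.0563]
ee_rot: [3.141, -0.001, -3.034]
force: [-2.7, 0.1, 0.3]
width: 0.0008
gripper_force: 1.3
```

>>> {"name": "servo_tool", "arguments": {"moves": [{"dx":0.01,"dy":0.001,"dz":0,"roll":0,"jaw":0},{"dx":0.01,"dy":0.001,"dz":0,"roll":0,"jaw":0},{"dx":0.01,"dy":0.001,"dz":0,"roll":0,"jaw":0},{"dx":0.01,"dy":0.001,"dz":0,"roll":0,"jaw":0},{"dx":0.01,"dy":0.001,"dz":0,"roll":0,"jaw":0},{"dx":0.01,"dy":0.001,"dz":0,"roll":0,"jaw":0},{"dx":0.01,"dy":0.001,"dz":0,"roll":0,"jaw":0},{"dx":0.01,"dy":0.001,"dz":0,"roll":0,"jaw":0},{"dx":0.01,"dy":0.001,"dz":0,"roll":0,"jaw":0},{"dx":0.01,"dy":0.001,"dz":0,"roll":0,"jaw":0}]}}

```text
t: 21.95
eef_pos: [0.5285, -0.2986, 0.0565]
ee_rot: [3.142, 0.0, -3.033]
force: [-3.9, 2.1, -1.3]
width: 0.0006
gripper_force: 1.3
```

```bash
python3 chk.py
```

```text
22.0 [ 0.53020785 -0.29879505  0.05667358] [ 2.48643718 -0.37564659  0.79174774]
wood 112 [-0.014 -0.005 -0.103] [-0.005  0.007 -0.04 ]
dir [ 0.085 -0.022  0.996] ctr [-0.009  0.001 -0.072]
ring 13 [-0.009  -0.0047 -0.001 ] [-0.011 -0.016 -0.018] [-0.008  0.006  0.01 ]
front panel/lip x pct [-0.088 -0.079 -0.06   0.005] 557
```

>>> {"name": "servo_tool", "arguments": {"moves": [{"dx":0.008,"dy":0.001,"dz":0,"roll":0,"jaw":0},{"dx":0.008,"dy":0.001,"dz":0,"roll":0,"jaw":0},{"dx":0.006,"dy":0.001,"dz":0,"roll":0,"jaw":0},{"dx":0.005,"dy":0,"dz":0,"roll":0,"jaw":0},{"dx":0.005,"dy":0.001,"dz":0,"roll":0,"jaw":0},{"dx":0.004,"dy":0,"dz":0,"roll":0,"jaw":0},{"dx":0.004,"dy":0.001,"dz":0,"roll":0,"jaw":0},{"dx":0.004,"dy":0,"dz":0,"roll":0,"jaw":0},{"dx":0.004,"dy":0.001,"dz":0,"roll":0,"jaw":0},{"dx":0.003,"dy":0,"dz":0,"roll":0,"jaw":0}]}}

```text
t: 23.25
eef_pos: [0.5791, -0.2924, 0.0564]
ee_rot: [3.141, -0.0, -3.033]
force: [-2.2, 1.0, 1.2]
width: 0.0002
gripper_force: 1.1
```

>>> {"name": "servo_tool", "arguments": {"moves": [{"dx":0.002,"dy":0,"dz":0,"roll":0,"jaw":0},{"dx":0.001,"dy":0,"dz":0,"roll":0,"jaw":0},{"dx":0.001,"dy":0,"dz":0,"roll":0,"jaw":0},{"dx":0.001,"dy":0,"dz":0,"roll":0,"jaw":0},{"dx":0,"dy":0,"dz":0,"roll":0,"jaw":0},{"dx":0,"dy":0,"dz":0,"roll":0,"jaw":0},{"dx":0,"dy":0,"dz":0,"roll":0,"jaw":0},{"dx":0,"dy":0,"dz":0,"roll":0,"jaw":0},{"dx":0,"dy":0,"dz":0,"roll":0,"jaw":0},{"dx":0,"dy":0,"dz":0,"roll":0,"jaw":0}]}}

```text
t: 24.5
eef_pos: [0.5839, -0.2927, 0.0565]
ee_rot: [-3.141, 0.0, -3.033]
force: [-0.8, -1.0, -1.1]
width: 0.0006
gripper_force: 0.6
```

```bash
python3 chk.py
```

```text
24.55 [ 0.58390504 -0.29272086  0.056527  ] [-0.97347792 -0.20010309 -0.83941281]
wood 112 [-0.013 -0.005 -0.104] [-0.005  0.007 -0.041]
dir [ 0.086 -0.007  0.996] ctr [-0.009  0.001 -0.069]
ring 18 [-0.009  -0.0058 -0.0019] [-0.01  -0.016 -0.017] [-0.008  0.01   0.01 ]
front panel/lip x pct [-0.034 -0.025 -0.009  0.007] 448
```

Still a few mm to go, with no stop reached yet. I push in 1 mm rows.

>>> {"name": "servo_tool", "arguments": {"moves": [{"dx":0.001,"dy":0,"dz":0,"roll":0,"jaw":0},{"dx":0.001,"dy":0,"dz":0,"roll":0,"jaw":0},{"dx":0.001,"dy":0,"dz":0,"roll":0,"jaw":0},{"dx":0.001,"dy":0,"dz":0,"roll":0,"jaw":0},{"dx":0,"dy":0,"dz":0,"roll":0,"jaw":0},{"dx":0,"dy":0,"dz":0,"roll":0,"jaw":0},{"dx":0,"dy":0,"dz":0,"roll":0,"jaw":0},{"dx":0,"dy":0,"dz":0,"roll":0,"jaw":0},{"dx":0,"dy":0,"dz":0,"roll":0,"jaw":0},{"dx":0,"dy":0,"dz":0,"roll":0,"jaw":0}]}}

```text
t: 25.8
eef_pos: [0.585, -0.2926, 0.0565]
ee_rot: [3.14, -0.005, -3.034]
force: [-10.4, 1.0, 6.3]
width: 0.0004
gripper_force: 5.3
```

>>> {"name": "servo_tool", "arguments": {"moves": [{"dx":0.001,"dy":0,"dz":0,"roll":0,"jaw":0},{"dx":0.001,"dy":0,"dz":0,"roll":0,"jaw":0},{"dx":0.001,"dy":0,"dz":0,"roll":0,"jaw":0},{"dx":0,"dy":0,"dz":0,"roll":0,"jaw":0},{"dx":0,"dy":0,"dz":0,"roll":0,"jaw":0},{"dx":0,"dy":0,"dz":0,"roll":0,"jaw":0},{"dx":0,"dy":0,"dz":0,"roll":0,"jaw":0},{"dx":0,"dy":0,"dz":0,"roll":0,"jaw":0},{"dx":0,"dy":0,"dz":0,"roll":0,"jaw":0},{"dx":0,"dy":0,"dz":0,"roll":0,"jaw":0}]}}

```text
t: 27.05
eef_pos: [0.585, -0.2926, 0.0564]
ee_rot: [3.139, -0.01, -3.035]
force: [-20.0, 1.0, 13.9]
width: 0.0004
gripper_force: 9.5
```

The end stop is reached: position stays at 0.585 while the force rises to 20 N, and the predicted shut position was ≈0.587. I back away and check.

>>> {"name": "servo_tool", "arguments": {"moves": [{"dx":-0.005,"dy":0,"dz":0,"roll":0,"jaw":0},{"dx":-0.01,"dy":0,"dz":0,"roll":0,"jaw":0},{"dx":-0.02,"dy":0,"dz":0,"roll":0,"jaw":0},{"dx":-0.03,"dy":0,"dz":0,"roll":0,"jaw":0},{"dx":-0.03,"dy":0,"dz":0,"roll":0,"jaw":0},{"dx":-0.02,"dy":0,"dz":0.03,"roll":0,"jaw":0},{"dx":0,"dy":0,"dz":0.05,"roll":0,"jaw":0},{"dx":0,"dy":0,"dz":0.05,"roll":0,"jaw":0},{"dx":0,"dy":0,"dz":0.03,"roll":0,"jaw":0},{"dx":0,"dy":0,"dz":0,"roll":0,"jaw":0}]}}

```text
t: 28.3
eef_pos: [0.4777, -0.2932, 0.2198]
ee_rot: [-3.139, 0.007, -3.033]
force: [0.1, 0.5, -0.8]
width: 0.0006
gripper_force: 0.0
```

```bash
python3 - <<'E'
exec(open("chk.py").read())
ct=calibration("top"); It,Dt=shot("top","t9"); P=cloud(ct,Dt)
B=(P-np.array([.6221,-.2883,0]))@np.array([[np.cos(.1054),np.sin(.1054),0],[-np.sin(.1054),np.cos(.1054),0],[0,0,1]]).T
for y in(-.1,-.03,.0,.03,.1):
    k=(B[...,2]>.068)&(B[...,2]<.082)&(np.abs(B[...,1]-y)<.015)&(B[...,0]>-.3)&(B[...,0]<.02); print(y,B[k][:,0].min().round(4) if k.any() else None)
# free-hook ring px in scene + moved objects
for n,A0,A1 in(("top",np.load("pics/top0.npz")["I"],It),):
    d=cv2.absdiff(A0,A1).max(-1)
    for nm,r in(("tube/stirrer",(145,180,200,255)),("cups",(225,225,310,255))): print(nm,np.percentile(d[r[1]:r[3],r[0]:r[2]],[50,95]))
E
```

```text
28.35 [ 0.47672289 -0.29268316  0.21785607] [ 0.45929347  0.35252072 -0.72779633]
wood 112 [-0.014 -0.005 -0.104] [-0.005  0.007 -0.041]
dir [ 0.084 -0.02   0.996] ctr [-0.009  0.001 -0.072]
ring 10 [-0.009  -0.0045 -0.0055] [-0.01  -0.013 -0.02 ] [-0.008  0.01   0.009]
front panel/lip x pct [-0.026 -0.022 -0.008  0.009] 390
-0.1 None
-0.03 None
0.0 None
0.03 None
0.1 None
tube/stirrer [14. 28.]
cups [20. 75.]
```

The lip is at −26 mm, so the drawer is shut. The scoop's eye is at x≈−7, y≈0 in the hook frame, about 5° off upright, and it holds steady across several frames. I hand in.

```bash
python3 -c "
from station import *
print(job_done())"
```

```text
the job is handed in; nothing more can be done
None
```

The job is handed in, but no verdict came back. By my last measurements the scoop hangs released and still on the free hook, the drawer is shut against its stop, and the arm is clear; I never noted contact with the brush, tube or cups, though I didn't re-measure them.

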